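# Reset the tripped bench vacuum unit

## Task

The vacuum unit for the plaster casts has tripped. With a fingertip, push its yellow shutter fully open, reach down into the well under it and press the sunken red reset key all the way down for about a second, then push the shutter fully shut over the well again. Do not press the raised green start button, leave the unit standing where it is, and do not disturb the jar, cup or screwdriver.

Things in the scene. Friction and masses are not known exactly. Their poses are not given: they have to be found in the camera images.
- unit: blue vacuum unit standing loose on the bench on rubber feet, 170 mm along its x, 260 mm along its y, 85 mm high, 3 to 4.6 kg (it slides if pushed sideways with more than about 20 N). Origin: centre of its underside; z up, flat top at z = 85 mm. Its yaw varies by up to 0.6 rad. On its top: the shutter and well, a steel gauge 42 mm across and 9 mm high at x = 42, y = 98 mm, and the green start button.
- well_mouth (a point): centre of the mouth of the reset well, level with the unit's top, at x = 0, y = -35 mm on the unit; axes as the unit's. The well is an oblong hole with upright walls, 60 mm along the unit's x, 36 mm along its y and 25 mm deep.
- key_top (a point): centre of the flat top of the red reset key, a bar 48 mm (unit's x) by 26 mm (unit's y), centred in the well, 14 mm below its mouth when not pressed. Hidden under the shutter until that is opened.
- reset_key (a joint): how far the red key is pressed: 0 = up, 0.006 m = fully down (its stop). It starts to move at 2 N, needs 5 N to reach the stop, and springs back when released.
- shutter (a joint): how far the yellow shutter is open: 0 = shut, 0.056 m = fully open (a stop at each end). It slides towards the unit's +y, needs about 2 N, and stays where it is left. It starts shut or up to 0.005 m open.
- dish (a point): centre of the shutter's finger dish, on its upper face 5 mm above the unit's top; moves with the shutter, axes as the unit's. The shutter is a yellow plate 76 mm (unit's x) by 54 mm (unit's y) with two upright ribs, each 70 mm long in x, 6 mm thick and 12 mm high above the plate, centred 24 mm to either side of this point in y: a fingertip set down between them (42 mm clear) pushes the shutter either way. Shut, the plate overlaps the well by 9 mm at each y edge.
- start_top (a point): centre of the top of the raised round green start button, 26 mm across, in a black housing on the unit's top at x = -40, y = 98 mm; not to be pressed.
- start (a joint): how far the green start button is pressed: 0 = up, 0.006 m = down (4 N).
- jar: amber closed jar with a white cap, 60 mm across, 85 mm high, upright on the bench beside one short side of the unit; origin at the centre of its base; to be left alone.
- cup: white open cup, 72 mm across, 85 mm high, upright on the bench beside the other short side of the unit; origin at the centre of its base; to be left alone.
- screwdriver: screwdriver with an orange handle lying on the bench beyond the unit (on the unit's +x side), roughly along the unit's y; to be left alone.

How it is judged:
By the outcome, as a careful person would: the job done as asked, in the order asked, and still so for the second after the job is handed in, with the robot touching nothing.
It also fails if it takes over 58 s, if anything falls off the work surface, if the arm or the gripper's body presses on something with over 40 N, if the wrist force passes 120 N, or if a joint passes its speed limit or range.

## Robot

A 6-joint arm with a two-finger parallel gripper is mounted at the origin on the work surface. World frame = base frame: x ahead of the robot, y to its left, z up, the work surface at z = 0. Lengths are in m, angles in rad, forces in N, time in s.
With the tool pointing down it reaches from about 0.275 to 0.725 m from the base axis. Payload 15.9 kg.
Tool frame: the origin (TCP) lies at the very end of the fingers, on their centre line; the grasp point (between the pads) lies ctrl.grip_point_offset behind it (ctrl.grip_point_offset is the distance from the TCP to the grasp point, in m); z points along the fingers, y is the line along which they close (so a half turn about z gives the same grasp; the last joint's range is limited). The gripper opens to 85 mm and grips with 20 to 120 N. Pads are 22 mm wide; open, the fingers measure 114 mm over their backs; the gripper's body (76 mm by 85 mm) begins 54 mm behind the grasp point. The pads swing forward as they close: fully open they stand 13 mm farther back than shut.
Start: joints at [1.3, 0.213, -0.034, 1.323, 0, 1.571], TCP at [0.134, 0.482, 0.231] pointing down, gripper open.
Joint ranges: [-2.98, 2.98], [-0.74, 1.72], [-1.14, 1.35], [-2.1, 2.04], [-1.57, 1.44], [-3.14, 3.14]. Speed limits (rad/s): [1.89, 1.89, 2.39, 2.57, 3.14, 3.14].

## Interface

Orientations are given as a unit quaternion [w, x, y, z].
In Python, from rig import ctrl gives the robot as it stands. Calls block until the motion is done:
- ctrl.goto(position, orientation): joint-space move of the TCP to a pose.
- ctrl.movel(position, rate=0.15, attitude=None): straight line of the TCP; attitude=None keeps the orientation; rate is the mean speed in m/s.
- ctrl.goto_joints(angles): joint-space move.
- ctrl.set_gripper(opening, squeeze=None): finger opening in m; squeeze is the grip in N (None keeps the last); returns when the fingers have stopped.
- ctrl.sleep(seconds).
- ctrl.solve_ik(position, orientation): joint angles nearest the present ones, or None.
- ctrl.read_camera(name): name is "scene" or "top" or "wrist"; returns the picture (384x512x3 uint8, blue, green, red); there is no depth.
- ctrl.calibration(name): a dict with "camera_matrix" (3x3 intrinsics, pixels), "eye" and "rotation" of the camera in the world. Camera axes: x right, y up, looking along -z (the intrinsics and any distortion apply to the point x, -y, -z); pixel columns grow to the right and rows downward; lengths in m; the calibration is good to about 2 mm. A picture is of the moment at which its call begins: read the wrist's pose just before it. calibration takes no time and is no camera call; for the wrist camera it gives the pose at the moment of the call.
A pose or a line that the arm cannot do raises ctrl.IKError and nothing moves.
- ctrl.close_job(): hands the job in; it is judged then, once.
Readings, each from a call of its own:
- ctrl.current_time_s(): time.
- ctrl.current_q(): joint angles.
- ctrl.current_qd(): joint speeds.
- ctrl.current_joint_torque(): joint torques, N m.
- ctrl.current_eef_pos(): TCP position.
- ctrl.current_ee_rot(): TCP orientation.
- ctrl.current_ft_force(): force on the tool from outside, world axes, zero at the start.
- ctrl.current_wrist_torque(): the same for the moment, N m.
- ctrl.current_gripper_width(): finger opening in m.
- ctrl.current_grasp_force(): force on a finger pad.
Only numpy, scipy, OpenCV 4.12 (cv2) and the standard library are available. Lean on these libraries where they do the work, as an engineer would, in place of code of your own. Each camera call takes 0.05 s, during which the arm holds its last target. There are 200 camera calls.

## Working session

There is one attempt and no reset: what is moved stays moved. The work goes in short steps, each a Python script; the robot and the scene stay as the last script left them, time stands still between calls to the robot, and variables do not carry over. Pictures are saved under pics/ and viewed, at most 10 in all, crops included, and the job is handed in when it is done.

```bash
mkdir -p pics; ls
python3 - <<'E'
from rig import ctrl
import cv2,numpy as np
np.set_printoptions(precision=4,suppress=True)
for n in("top","scene"):
    cv2.imwrite(f"pics/{n}0.png",ctrl.read_camera(n)); print(n,ctrl.calibration(n))
print(ctrl.grip_point_offset,ctrl.current_ee_rot(),ctrl.current_time_s())
E
```

```text
pics
top {'camera_matrix': array([[348.2086,   0.    , 261.1214],
       [  0.    , 348.2086, 192.1902],
       [  0.    ,   0.    ,   1.    ]]), 'eye': array([0.5032, 0.0663, 1.0411]), 'rotation': array([ 0.712 ,  0.0177, -0.0422, -0.7007])}
scene {'camera_matrix': array([[380.4199,   0.    , 258.4271],
       [  0.    , 380.4199, 187.1491],
       [  0.    ,   0.    ,   1.    ]]), 'eye': array([1.251 , 0.5862, 0.7063]), 'rotation': array([0.3801, 0.192 , 0.4057, 0.8087])}
0.0187 [-0.      0.135   0.9908 -0.0005] 0.1
```

View pics/top0.png

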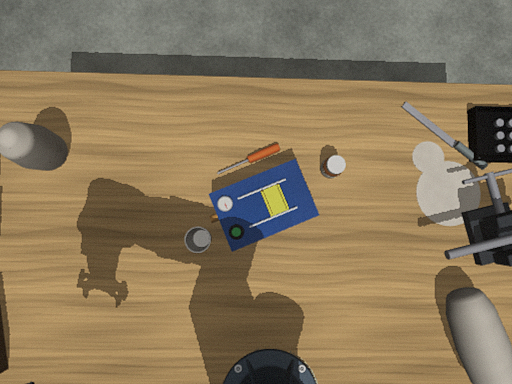

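View pics/scene0.png

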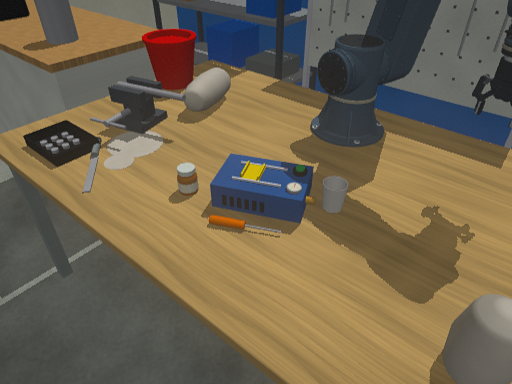

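```bash
cat > h.py <<'E'
import numpy as np,cv2
from scipy.spatial.transform import Rotation as R
from rig import ctrl
np.set_printoptions(precision=4,suppress=True)
def rot(q): return R.from_quat(np.roll(q,-1))
def cast(cal,uv,z):
    K=cal["camera_matrix"];u=np.atleast_2d(uv).astype(float)
    d=np.c_[(u[:,0]-K[0,2])/K[0,0],-(u[:,1]-K[1,2])/K[1,1],-np.ones(len(u))]
    q=np.array(cal["rotation"]); r=(R.from_matrix(q) if q.ndim==2 else rot(q)).apply(d)
    e=np.array(cal["eye"]); return (e+r*((z-e[2])/r[:,2])[:,None])[:,:2]
def blob(img,lo,hi,roi=None,k=0):
    m=cv2.inRange(cv2.cvtColor(img,cv2.COLOR_BGR2HSV),np.array(lo),np.array(hi))
    if k: m=cv2.morphologyEx(m,cv2.MORPH_CLOSE,np.ones((k,k)))
    c=cv2.findContours(m,0,2)[0]
    return max(c,key=cv2.contourArea) if c else None
def cen(c):
    m=cv2.moments(c); return [m['m10']/m['m00'],m['m01']/m['m00']]
def down(yaw): # tool y along unit +x or -x, nearer q6
    ux=np.array([np.cos(yaw),np.sin(yaw),0]); z=np.array([0,0,-1.])
    return [np.roll(R.from_matrix(np.c_[np.cross(s*ux,z),s*ux,z]).as_quat(),1) for s in(1,-1)]
E
python3 - <<'E'
from h import *
im=cv2.imread("pics/top0.png");cal=ctrl.calibration("top")
y=blob(im,(22,120,80),(35,255,255),k=5);g=blob(im,(50,80,20),(85,255,255))
b=blob(im,(105,100,40),(125,255,255),k=15)
for n,c,z in(("yel",y,.09),("grn",g,.1),("blue",b,.085)):
    print(n,cv2.contourArea(c),cen(c),cast(cal,cen(c),z))
    bx=cast(cal,cv2.boxPoints(cv2.minAreaRect(c)),z);print(bx,bx.mean(0),np.linalg.norm(np.diff(bx,axis=0),axis=1),np.arctan2(*np.diff(bx,axis=0)[:, ::-1].T))
print("gauge",cast(cal,[225,204],.094))
E
```

```text
yel 498.0 [274.43373493975906, 199.56224899598394] [[ 0.5647 -0.0029]]
[[ 0.5882  0.037 ]
 [ 0.6102 -0.0129]
 [ 0.5412 -0.0428]
 [ 0.5195  0.0069]] [ 0.5648 -0.0029] [0.0545 0.0753 0.0542] [-1.1538 -2.7327  1.9826]
grn 65.0 [235.7948717948718, 231.52307692307693] [[0.4765 0.1006]]
[[0.4884 0.1137]
 [0.4887 0.0896]
 [0.4647 0.0891]
 [0.4644 0.1132]] [0.4765 0.1014] [0.0241 0.024  0.0241] [-1.5568 -3.122   1.5839]
blue 5614.5 [263.29034939294087, 204.34912577552169] [[0.5513 0.0272]]
[[ 0.578   0.1796]
 [ 0.6838 -0.0595]
 [ 0.5256 -0.1264]
 [ 0.4238  0.1112]] [0.5528 0.0262] [0.2615 0.1718 0.2585] [-1.1543 -2.7413  1.9757]
gauge [[0.5501 0.1316]]
```

Run:
```python
from h import *
ctrl.set_gripper(0.0)
yaw=.407
c=[.5647,-.0029]
for q in down(yaw):
    print(q,ctrl.solve_ik([*c,.2],q))
q=min((q for q in down(yaw) if ctrl.solve_ik([*c,.2],q) is not None),key=lambda q:abs(ctrl.solve_ik([*c,.2],q)[5]))
ctrl.goto([*c,.2],q)
cal=ctrl.calibration("wrist");im=ctrl.read_camera("wrist");cv2.imwrite("pics/w1.png",im)
print(cal,ctrl.current_eef_pos(),ctrl.current_ee_rot(),ctrl.current_time_s(),ctrl.current_ft_force(),ctrl.current_gripper_width())
import pickle;pickle.dump(cal,open("w1.pkl","wb"))
```

```text
[0.     0.5496 0.8354 0.    ] [-0.0051  0.3542  0.0764  1.293   0.      1.1587]
[-0.      0.8354 -0.5496  0.    ] [-0.0051  0.3542  0.0764  1.293   0.     -1.9829]
{'camera_matrix': array([[335.234 ,   0.    , 252.0251],
       [  0.    , 335.234 , 194.2996],
       [  0.    ,   0.    ,   1.    ]]), 'eye': array([0.5355, 0.0663, 0.3432]), 'rotation': array([ 0.9682, -0.1462, -0.0301,  0.2006])} [ 0.5647 -0.0021  0.2001] [0.     0.5491 0.8358 0.0001] 3.2333 [-0.0651 -0.3359 -0.383 ] -0.0001358009753767865
```

View pics/w1.png

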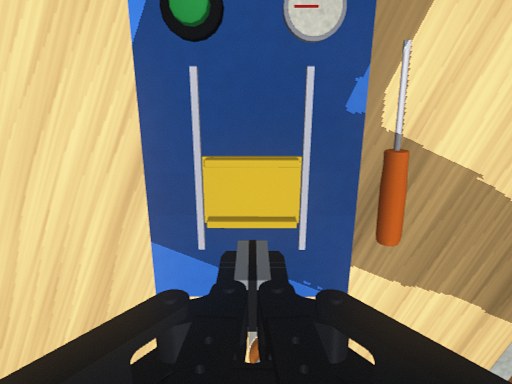

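Run:
```python
from h import *
import pickle
cal=pickle.load(open("w1.pkl","rb"));im=cv2.imread("pics/w1.png")
c=blob(im,(20,120,60),(35,255,255),k=5)
x,y,w,h=cv2.boundingRect(c);print(x,y,w,h)
box=cv2.boxPoints(cv2.minAreaRect(c));box=box[np.argsort(box[:,1])];print(box)
t=cast(cal,box[:2],.089);b=cast(cal,box[2:],.102)
t=t[np.argsort(t[:,0])];b=b[np.argsort(b[:,0])]
print(t,b,"w",np.linalg.norm(t[1]-t[0]),np.linalg.norm(b[1]-b[0]),"h",np.linalg.norm(t.mean(0)-b.mean(0)))
d=t[1]-t[0];print("yaw",np.arctan2(d[1],d[0]),"dish",(t.mean(0)+b.mean(0))/2)
m=cv2.inRange(cv2.cvtColor(im,cv2.COLOR_BGR2HSV),(0,0,130),(180,60,255));m[:60]=0;m[255:]=0;m[:,:180]=0;m[:,330:]=0
for r in(90,130,200,240): print(r,np.where(m[r])[0][[0,-1]])
cs=sorted(cv2.findContours(m,0,2)[0],key=cv2.contourArea)[-2:]
for k in cs:
    B=cv2.boundingRect(k);print(B)
    vx,vy,_,_=cv2.fitLine(k,2,0,.01,.01).ravel();p=np.array(cen(k));e=cast(cal,[p-30*np.array([vx,vy]),p+30*np.array([vx,vy])],.088);d=e[0]-e[1];d=d*np.sign(d[1]);print("rail yaw",np.arctan2(d[1],d[0])-np.pi/2,e.mean(0))
print("gauge",cast(cal,[315,8],.094))
```

```text
202 156 100 72
[[202. 156.]
 [301. 156.]
 [301. 227.]
 [202. 227.]]
[[0.5192 0.0071]
 [0.5889 0.0373]] [[ 0.54   -0.042 ]
 [ 0.6105 -0.0114]] w 0.0758874893610014 0.07686509390502698 h 0.053284307746845054
yaw 0.40854010786087586 dish [ 0.5646 -0.0023]
90 [190 312]
130 [192 310]
200 [196 307]
240 [198 305]
(299, 66, 16, 184)
rail yaw 0.4068275892972555 [0.5926 0.0388]
(189, 67, 16, 183)
rail yaw 0.40933891751963913 [0.5157 0.0053]
gauge [[0.553 0.131]]
```

```bash
cat >> h.py <<'E'
YAW=.408
V=np.array([-np.sin(YAW),np.cos(YAW),0]); X=np.array([np.cos(YAW),np.sin(YAW),0])
D0=np.array([.5646,-.0026,0])
def F(): return np.array(ctrl.current_ft_force())
def creep(start,dirn,step,maxd,lim,f0,rate=.03):
    """step along dirn until the opposing force rises by lim"""
    p=np.array(start);d=0
    while d<maxd:
        d+=step; ctrl.movel(p+dirn*d,rate=rate); f=-(F()-f0)@dirn
        if f>lim: break
    return d,f
E
python3 - <<'E'
from h import *
q=min(down(YAW),key=lambda q:abs(ctrl.solve_ik([*D0[:2],.2],q)[5]-1.1))
ctrl.movel(D0+[0,0,.115],attitude=q)
f0=F();print(f0)
print(creep(D0+[0,0,.115],np.array([0,0,-1.]),.007,.0205,3,f0,.05),ctrl.current_eef_pos(),F()-f0,ctrl.current_time_s())
p=D0+[0,0,.094]
ctrl.movel(p+.03*V,rate=.06);print((F()-f0)@V)
ctrl.movel(p+.055*V,rate=.06);print((F()-f0)@V)
print(creep(p+.055*V,V,.001,.016,6,f0),F()-f0,ctrl.current_eef_pos(),ctrl.current_time_s())
cv2.imwrite("pics/t2.png",cv2.resize(ctrl.read_camera("top")[130:270,190:340],None,fx=4,fy=4))
E
```

```text
[-0.2441  0.1414  0.5154]
(0.021, np.float64(-0.6945156992707766)) [ 0.5643 -0.0026  0.0936] [-0.0936 -0.2858 -0.6945] 4.825
-0.7681272515908012
-0.6811637330086505
(0.009000000000000001, np.float64(11.603489016445426)) [  3.6773 -11.0516  -3.4971] [0.5397 0.0551 0.0941] 8.2917
```

View pics/t2.png

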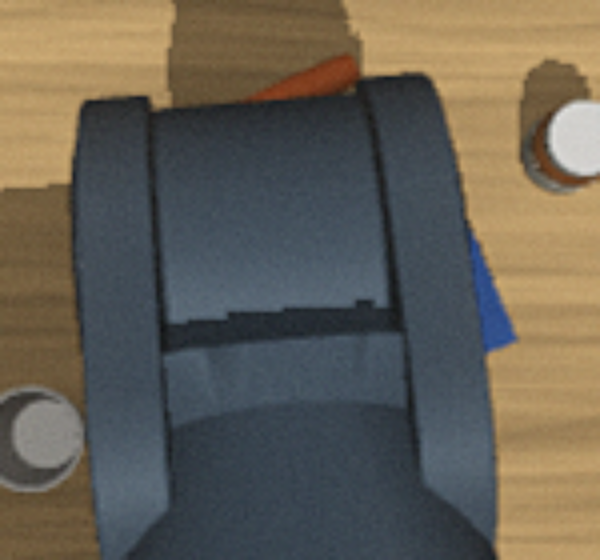

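The top view is blocked by the arm. The stop came at 63–64 mm of travel with 11.6 N, as predicted. I'll back off, rise and check the well with the wrist camera.

Run:
```python
from h import *
import pickle
p=D0+.054*V
ctrl.movel(p+[0,0,.094],rate=.06); ctrl.movel(p+[0,0,.125]); ctrl.movel(D0+[0,0,.2]-.01*V,rate=.2)
cal=ctrl.calibration("wrist");im=ctrl.read_camera("wrist");cv2.imwrite("pics/w2.png",im)
pickle.dump(cal,open("w2.pkl","wb"))
r=[c for c in (blob(im,(0,130,60),(4,255,255),k=3),blob(im,(174,130,60),(180,255,255),k=3)) if c is not None]
c=max(r,key=cv2.contourArea)
b=cast(cal,cv2.boxPoints(cv2.minAreaRect(c)),.071);print(cv2.boundingRect(c),b,b.mean(0),np.linalg.norm(np.diff(b,axis=0),axis=1))
y=blob(im,(20,120,60),(35,255,255),k=5);x=cv2.boundingRect(y);print(x)
box=cv2.boxPoints(cv2.minAreaRect(y));box=box[np.argsort(box[:,1])]
print((cast(cal,box[:2],.089).mean(0)+cast(cal,box[2:],.102).mean(0))/2,ctrl.current_time_s())
```

```text
(224, 162, 58, 31) [[ 0.5493 -0.0275]
 [ 0.5396 -0.0036]
 [ 0.5826  0.0149]
 [ 0.5934 -0.0084]] [ 0.5662 -0.0062] [0.0257 0.0468 0.0257]
(199, 70, 108, 80)
[0.5441 0.045 ] 9.7083
```

View pics/w2.png

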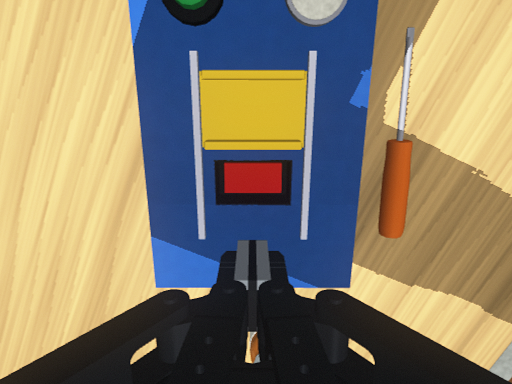

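The well is clear: key at pixel (253,177), measured 47×26 mm, 55.8 mm from the dish, so the shutter is fully open. Now pressing.

Run:
```python
from h import *
k=np.array([.5662,-.0062,0]);dn=np.array([0,0,-1.])
ctrl.movel(k+[0,0,.11],rate=.2);ctrl.sleep(.1);f0=F()
ctrl.movel(k+[0,0,.08],rate=.08);print(F()-f0)
print(creep(k+[0,0,.08],dn,.001,.018,12,f0),F()-f0,ctrl.current_eef_pos(),ctrl.current_time_s())
ctrl.sleep(1.2);print(F()-f0,ctrl.current_eef_pos(),ctrl.current_time_s())
ctrl.movel(k+[0,0,.13],rate=.1);print(F()-f0,ctrl.current_time_s())
```

```text
[ 0.1193 -0.7807 -1.326 ]
(0.016000000000000007, np.float64(16.89342796934935)) [-4.2485  0.0022 16.8934] [ 0.5664 -0.0062  0.0648] 14.9333
[-3.5698 -1.3545 16.3209] [ 0.5664 -0.0062  0.0648] 16.1333
[ 1.4438 -0.053  -0.959 ] 16.9417
```

Run:
```python
from h import *
p=np.array([.5441,.045,0])
ctrl.movel(p+[0,0,.13],rate=.15);ctrl.sleep(.1);f0=F()
print(creep(p+[0,0,.115],np.array([0,0,-1.]),.007,.0205,3,f0,.05),ctrl.current_eef_pos())
p=p+[0,0,.094]
ctrl.movel(p-.057*V,rate=.06);print((F()-f0)@V)
print(creep(p-.057*V,-V,.001,.016,7,f0),F()-f0,ctrl.current_eef_pos(),ctrl.current_time_s())
e=np.array(ctrl.current_eef_pos());e[2]=.094
ctrl.movel(e+.010*V,rate=.06);ctrl.movel(e+.010*V+[0,0,.04])
ctrl.movel([D0[0],D0[1],.2],rate=.2)
cal=ctrl.calibration("wrist");im=ctrl.read_camera("wrist");cv2.imwrite("pics/w3.png",im)
y=blob(im,(20,120,60),(35,255,255),k=5);print(cv2.boundingRect(y))
box=cv2.boxPoints(cv2.minAreaRect(y));box=box[np.argsort(box[:,1])]
d=(cast(cal,box[:2],.089).mean(0)+cast(cal,box[2:],.102).mean(0))/2
print(d,"vs key along V,X",(d-[.5662,-.0062])@V[:2],(d-[.5662,-.0062])@X[:2],ctrl.current_time_s())
```

```text
(0.021, np.float64(-0.24615211806688447)) [0.5438 0.045  0.0936]
0.6023084126361138
(0.010000000000000002, np.float64(12.533455394548737)) [-4.6189 11.6577  2.6579] [ 0.5701 -0.0152  0.0939] 22.3417
(203, 161, 99, 72)
[ 0.5664 -0.0063] vs key along V,X -0.00012222956842846813 0.00012168307680038522 23.6333
```

View pics/w3.png

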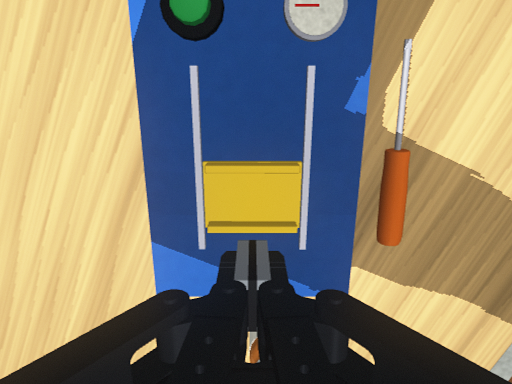

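The shutter spans pixels (203–302, 161–233). It is centred over the well to 0.1 mm and reached its stop at 12.5 N. The rails and gauge are at the same pixels as before, so the unit hasn't moved, and the arm is clear.

```bash
python3 -c "
from rig import ctrl
print(ctrl.close_job())"
```

```text
the job is handed in; nothing more can be done
None
```

I opened the shutter to its stop, held the red reset key fully down for 1.2 s, pushed the shutter fully shut again and handed the job in at about 24 s; the unit did not visibly move, and I never went near the start button, jar, cup or screwdriver.

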